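# Drive a stuck tubular resistor out of its sloping heat-sink block

### The job

A tubular resistor is stuck in the sloping bore of the finned heat-sink block: take the aluminium drift from its wooden cradle, put its thin end into the upper mouth of the bore and push the resistor right through, so that it drops out of the lower end into the catch tray. Then push the drift fully home until its thick head rests on the block, and let go, leaving it there as a plug. Leave the other things on the bench where they are.

Things in the scene. Friction and masses are not known exactly. Their poses are not given: they have to be found in the camera images.
- stand: Fixed steel stand; place and yaw vary. Origin on the bench below the yoke's origin, z up. It carries a finned aluminium block, 58 mm wide (stand x), 50 mm thick, 110 mm long, with a through bore 24 mm in diameter (2 mm chamfer) along its middle, sloping down towards -y. The block is fixed but clamped up to 16 mm off the yoke's middle, either way along x: look or feel for the mouth.
- yoke: Two cross bars under the block. Origin: where the centre of the bore's upper mouth lies if the block sits midway, 165 mm above the bench. +z points out of the mouth along the bore, 35 degrees above level; bore from z = 0 to -110 mm. -y: the finned upper side (fins to y -35 mm). Fingers pointing along +y hold a rod lying along z squarely.
- tray: Open sheet-metal catch tray fixed to the stand below the bore's lower end, 180 x 180 mm, walls 45 mm high, 5 mm thick. Origin on the bench under its centre.
- plunger_tip (a point): Yoke x = 0, inside the bore 94 mm from the mouth, where a spring plunger in the block presses on what is in the bore (about 10 N). It holds the stuck resistor: white ceramic tube, 22 mm diameter, 70 mm long, 70 g, rear end 30 mm inside the mouth. Sliding it takes about 8 to 20 N; it is free once its rear end has passed the plunger.
- cradle: Fixed wooden cradle for the drift, 185 x 64 mm, 66 mm high. Origin on the bench under its middle, its x along the drift. Two walled saddles: x -86..-38 mm (head) and x 38..88 mm (thin end); only over the 75 mm between them, where the cradle is 10 mm high, can the drift be gripped. The drift lifts straight up.
- drift: Aluminium drift, 170 mm long, about 220 g: shank 20 mm diameter, 130 mm long, chamfered end; head 34 mm diameter, 40 mm long. Its x axis runs along it towards the thin end. Origin on its axis, 95 mm from the thin end, near the balance point, 50 mm above the bench at the start; head from x = -35 to -75 mm. Held here, the fingers meet the block at about 80 mm insertion: too early.
- drift_tip (a point): Centre of the drift's thin end face.
- drift_head (a point): On the drift's axis in the middle of its head, 150 mm from the thin end: to finish, grip the drift anew here. Let go in the bore, the drift stays there, lying loosely on the bore's lower side, at most 0.08 rad out of line.
- spool: Bystander: white solder spool standing upright, 56 mm diameter, 50 mm high, origin under its centre.
- flux: Bystander: white plastic bottle with red cap, 44 mm diameter, 120 mm high, origin under its centre.
- screwdriver: Bystander: screwdriver lying on the bench along its own x.
Not all that is in view belongs to the job. Leave any green or yellow look-alike of the drift alone.

How it is judged:
By the outcome, as a careful person would: the job done as asked, in the order asked, and still so for the second after the job is handed in, with the robot touching nothing.
It also fails if it takes over 72 s, if anything falls off the work surface, if the arm or the gripper's body presses on something with over 40 N, if the wrist force passes 120 N, or if a joint passes its speed limit or range.

### The arm

A 7-joint arm with a two-finger parallel gripper is mounted at the origin on the work surface. World frame = base frame: x ahead of the robot, y to its left, z up, the work surface at z = 0. Lengths are in m, angles in rad, forces in N, time in s.
With the tool pointing down it reaches from about 0.35 to 0.9 m from the base axis. Payload 8.1 kg.
Tool frame: the origin (TCP) lies midway between the tips of the shut fingers; the grasp point (between the pads) lies 19 mm behind it; z points along the fingers, y is the line along which they close (so a half turn about z gives the same grasp; the last joint's range is limited). The gripper opens to 92 mm and grips with 3 to 60 N. Pads are 19 mm wide; open, the fingers measure 130 mm over their backs; the gripper's body (75 mm by 190 mm) begins 47 mm behind the grasp point.
Start: joints at [-1.293, 0.434, 0.025, 1.573, -0.012, 1.134, -0.075], TCP at [0.232, 0.58, 0.227] pointing down, gripper open.
Joint ranges: [-2.62, 2.62], [-0.44, 2.09], [-1.27, 1.32], [0.08, 2.57], [-1.32, 4.46], [0.12, 2], [-2.74, 2.74]. Speed limits (rad/s): [2.22, 2.22, 3.01, 3.01, 3.14, 3.14, 3.14].

### API

Orientations are given as a rotation vector (axis times angle).
In Python, from workcell import monitor, imaging, ticket, boxes_of, masks_of, spot_point gives the robot as it stands.
- The arm moves only by the tool send_rows, never from a script. Its argument "targets" is a list of rows, each a list of 3 entries, a list of its own where there are three numbers: the closure, from -1 (fully open) to 1 (shut), so that 0 is half open, then the shift along the tool's x, y, z in mm, then the turn about the tool's z in units of 5 degrees (1.0 is 5 degrees). In form: [[jaw, [tx, ty, tz], turn], ...]. A call has 1 to 20 rows; each row is the pose to reach, as a shift and turn from the pose commanded when the call began, along the tool's axes at that moment; what a row does not reach only later rows make up. A row lasts 1/8 s, in which the tool goes at most 62.5 mm and 10.7 degrees, less where a joint would pass 70% of its speed; a pose out of reach is approached as far as the arm can. A call with a gripper value outside its range is refused whole. The fingers move at their own pace and stop on an object; the grip force is fixed at half the most. Time passes only in rows, so rows that repeat a pose let the fingers close. It gives the time, the measured TCP pose, the force, the opening and the grip force at its end, in the units of the state.
- monitor.sense(): the state, without advancing time (a new reading comes with each control period).
- imaging.grab_frame(name): name is "scene" or "top"; returns the picture (420x560x3 uint8, red, green, blue); there is no depth.
- imaging.get_calibration(name): a dict with "K" (3x3 intrinsics, pixels), "R" (3x3) and "t" (3): a world point X has camera coordinates R X + t. Camera axes: x right, y down, z forward; pixel columns grow to the right and rows downward; lengths in m; the calibration is good to about 2 mm. A picture is of the moment at which its call begins. get_calibration takes no time and is no camera call.
- ticket.job_done(): hands the job in; it is judged then, once.
Trained networks look in the newest picture that a camera, given by its name, has taken for a name from the list of things; names that differ only in an ending like _2 or _b are one class to them, and where a whole thing is asked for, a point or a joint stands for the part that bears it (a point fixed in the world has none). Each returns a list of dicts, best first, with "score" (0 to 1); they miss things now and then, are a little off and sometimes report something else, mostly with a low value. They report only what shows in the picture. A call takes as long as a camera call. They do not tell look-alikes from the thing itself.
- boxes_of(target, camera): "centre" ([column, row] in pixels, amid what is visible of it).
- masks_of(target, camera): "mask" (420x560 bool, what is visible of it) and "centre" ([column, row] in pixels, amid what is visible of it).
- spot_point(target, camera): "centre" ([column, row] in pixels: a listed point, or the origin of a listed thing).
The state is a dict: "time": time; "joint_positions": joint angles; "joint_velocities": joint speeds; "joint_torque": joint torques, N m; "eef_pos": TCP position; "tcp_rot": TCP orientation; "ft_force": force on the tool from outside, world axes, zero at the start; "wrist_torque": the same for the moment, N m; "finger_gap": opening from 0.0 (shut) to 1.0 (fully open); "grasp_force": force on a finger pad.
Only numpy, scipy, OpenCV 4.12 (cv2) and the standard library are available. Lean on these libraries where they do the work, as an engineer would, in place of code of your own. Each camera call takes 0.05 s, during which the arm holds its last target. There are 200 camera calls.

## Working session

There is one attempt and no reset: what is moved stays moved. The work goes in short steps, Python scripts to look and compute and a tool call to move; the robot and the scene stay as the last step left them, time stands still between calls to the robot, and variables do not carry over. Pictures are saved under pics/ and viewed, at most 10 in all, crops included, and the job is handed in when it is done.

Besides the shell and the picture viewer there is one more tool, called after "Request:" by a JSON object that holds its "method" and its "body". send_rows: Moves the arm, as the interface text tells. Its arguments: {"type":"object","properties":{"targets":{"type":"array","items":{"type":"array"}}},"required":["targets"]}

```bash
mkdir -p pics; ls
python3 - <<'E'
from workcell import monitor, imaging, boxes_of, masks_of, spot_point
import cv2
for c in("scene","top"):
    im=imaging.grab_frame(c); cv2.imwrite(f"pics/{c}0.png",im[:,:,::-1])
    k=imaging.get_calibration(c); print(c,k["K"].tolist(),k["R"].round(4).tolist(),k["t"].round(4).tolist())
    for n in("stand","yoke","tray","cradle","drift","drift_tip","drift_head","plunger_tip","spool","flux","screwdriver"):
        print(n,[( [round(float(v)) for v in d["centre"]],round(d["score"],2)) for d in spot_point(n,c)][:4])
s=monitor.sense();print(s)
E
```

```text
pics
scene [[399.2408155594485, 0.0, 279.8790703063705], [0.0, 399.2408155594485, 208.71389029422818], [0.0, 0.0, 1.0]] [[-0.4386, 0.8987, 0.0003], [0.7427, 0.3627, -0.5629], [-0.506, -0.2466, -0.8265]] [0.2526, -0.2745, 1.2091]
stand [([284, 291], 0.7)]
yoke []
tray [([205, 271], 0.66)]
cradle [([414, 298], 0.69)]
drift [([419, 284], 0.97), ([424, 228], 0.78), ([362, 344], 0.61), ([206, 272], 0.2)]
drift_tip [([397, 251], 0.95), ([351, 394], 0.78), ([379, 265], 0.57)]
drift_head [([368, 319], 0.96), ([432, 210], 0.72), ([444, 298], 0.66)]
plunger_tip []
spool [([239, 189], 0.56)]
flux [([332, 236], 0.6)]
screwdriver [([156, 180], 0.56)]
top [[485.5569874306155, 0.0, 282.9574243902075], [0.0, 485.5569874306155, 207.9846382180003], [0.0, 0.0, 1.0]] [[0.0054, -1.0, -0.0068], [-0.9834, -0.0041, -0.1815], [0.1814, 0.0077, -0.9834]] [-0.0169, 0.5167, 1.4098]
stand [([277, 183], 0.75)]
yoke []
tray [([331, 171], 0.7)]
cradle [([184, 220], 0.79)]
drift [([196, 282], 0.96), ([183, 218], 0.75), ([209, 168], 0.71)]
drift_tip [([214, 221], 0.93), ([205, 139], 0.68), ([202, 248], 0.63), ([184, 2
[... 239 characters left out ...]
'joint_positions': array([-1.29260829,  0.43449717,  0.02500864,  1.57319994, -0.01158238,
        1.13398603, -0.07507091]), 'joint_velocities': array([-0.00136458, -0.0005071 ,  0.00068718, -0.00096043,  0.00201259,
        0.00105881, -0.00029999]), 'joint_torque': array([-5.58848606e-04, -6.67665839e+01,  9.83621478e-01, -3.14805758e+01,
       -6.05834532e-02,  3.29022144e-02,  2.65033691e-05]), 'eef_pos': array([0.23232439, 0.58023658, 0.22674373]), 'tcp_rot': array([5.94612770e-01, 3.08476965e+00, 7.98044037e-05]), 'ft_force': array([0.86713874, 0.00508157, 1.10929861]), 'wrist_torque': array([ 0.05550843, -0.03189161,  0.01784365]), 'grasp_force': 0.0, 'finger_gap': 0.99884997635543}
```

View pics/scene0.png

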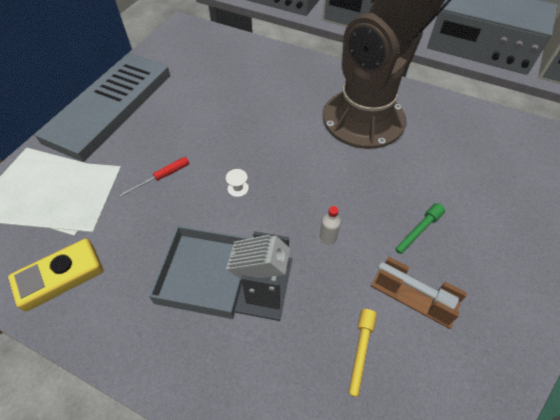

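View pics/top0.png

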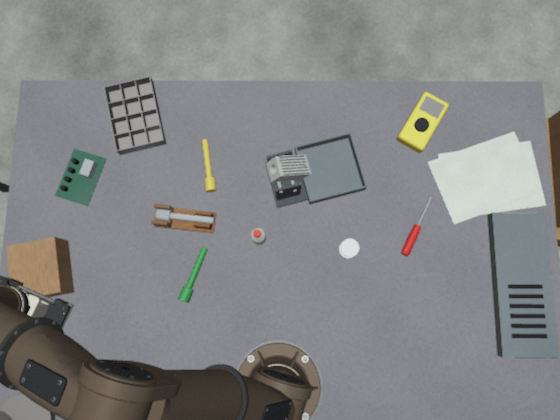

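```bash
cat > h.py <<'E'
import numpy as np, cv2
from workcell import monitor, imaging, boxes_of, masks_of, spot_point
C={c:imaging.get_calibration(c) for c in("scene","top")}
def proj(c,X):
    k=C[c];p=k["K"]@(np.asarray(k["R"])@np.asarray(X,float)+k["t"]);return p[:2]/p[2]
def atz(c,uv,z):
    k=C[c];R=np.array(k["R"]);d=R.T@np.linalg.inv(k["K"])@np.array([uv[0],uv[1],1.]);o=-R.T@np.array(k["t"])
    return o+d*(z-o[2])/d[2]
def tri(a,b):
    A=[];y=[]
    for c,uv in(("scene",a),("top",b)):
        P=np.array(C[c]["K"])@np.c_[C[c]["R"],C[c]["t"]]
        for i in(0,1):
            r=uv[i]*P[2]-P[i];A.append(r[:3]);y.append(-r[3])
    return np.linalg.lstsq(np.array(A),np.array(y),rcond=None)[0]
def crop(im,u,v,w,h,f): return cv2.resize(im[v:v+h,u:u+w],None,fx=f,fy=f,interpolation=cv2.INTER_CUBIC)
E
python3 - <<'E'
from h import *
s=cv2.imread("pics/scene0.png");t=cv2.imread("pics/top0.png")
m=np.vstack([np.hstack([crop(s,365,250,100,75,4),crop(s,220,220,100,75,4)]),np.hstack([crop(t,140,180,100,75,4),crop(t,255,140,100,75,4)])])
cv2.imwrite("pics/m0.png",m)
print("cradle z50",atz("scene",(419,284),.05),atz("top",(183,218),.05))
print("tray",atz("scene",(205,271),0),atz("top",(331,171),0))
print("stand",atz("scene",(284,291),0),atz("top",(277,183),0))
for n in("tray","stand","cradle"):
  for c in("scene","top"):
    for d in masks_of(n,c)[:1]:
        r=cv2.minAreaRect(np.argwhere(d["mask"])[:,::-1].astype(np.float32));print(n,c,r,d["mask"].sum())
E
```

```text
cradle z50 [0.48433883 0.28578203 0.05      ] [0.48455131 0.2841081  0.05      ]
tray [ 0.64204945 -0.16045738  0.        ] [ 0.64424142 -0.16429159  0.        ]
stand [0.60609629 0.02508144 0.        ] [0.60488971 0.00508034 0.        ]
tray top ((329.791748046875, 167.05746459960938), (61.36311340332031, 60.46560287475586), 74.57783508300781) 3384
stand scene ((220.9000244140625, 270.79998779296875), (134.79019165039062, 89.97938537597656), 10.30484676361084) 8162
stand top ((314.4901428222656, 170.86151123046875), (60.678096771240234, 93.26494598388672), 75.61860656738281) 4274
cradle scene ((418.60003662109375, 290.3000183105469), (91.67877960205078, 40.24921798706055), 26.56505012512207) 2249
cradle top ((183.5971221923828, 215.4114990234375), (57.263675689697266, 11.173966407775879), 2.6630008220672607) 439
```

View pics/m0.png

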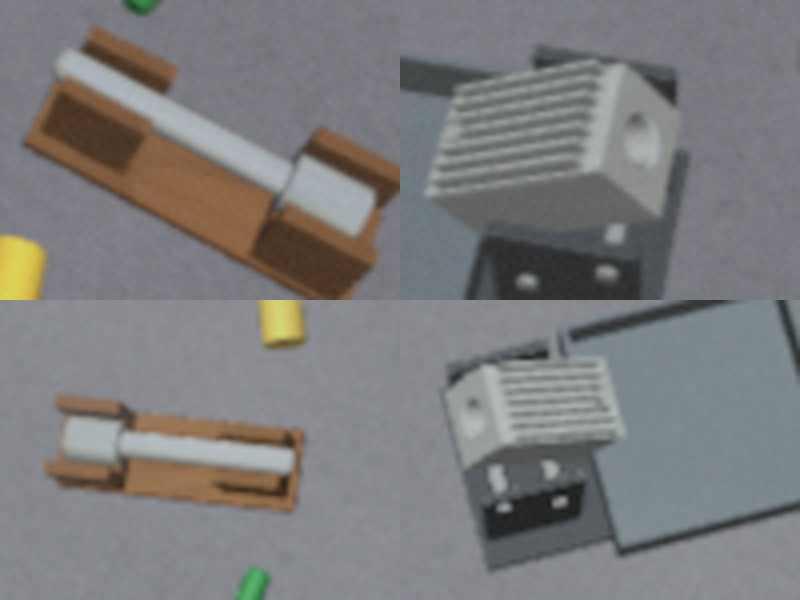

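The crop confirms it: the grey aluminium drift lies in the brown cradle, scene (419,284), top (184,218). The green (scene 424,228) and yellow (362,344) rods are look-alikes. The bore mouth is at scene ≈(280,255), top ≈(273,169). Next I'll fit its pose.

```bash
cat >> h.py <<'E'
S=np.sin(np.radians(35));Cc=np.cos(np.radians(35))
def yoke(m,yaw,p):  # yoke-frame point -> world
    Y=np.array([-np.sin(yaw),np.cos(yaw),0]);X=np.array([np.cos(yaw),np.sin(yaw),0]);Z=np.array([0,0,1.])
    return np.asarray(m)+X*p[0]+(Y*S-Z*Cc)*p[1]+(Y*Cc+Z*S)*p[2]
E
python3 - <<'E'
from h import *
m=tri((280,254.8),(273,168.8));print("mouth tri",m, atz("scene",(280,254.8),.165),atz("top",(273,168.8),.165))
tip=tri((382.5,265.5),(213,220.5));print("tip",tip)
a=atz("scene",(382.5,265.5),.05);b=atz("top",(213,220.5),.05);print(a,b)
# head end: top (62,438) -> ; scene (372,205)
t=(140+62/4,180+(438-300)/4);print("headend top",atz("top",t,.05))
# tray rim bottom edge top view
p=[atz("top",(255+(x-400)/4,140+(y-300)/4),.045) for x,y in((618,552),(800,508))];d=p[1]-p[0];print("tray edge yaw",np.degrees(np.arctan2(d[1],d[0])))
p=[atz("top",(255+(x-400)/4,140+(y-300)/4),.0) for x,y in((489,570),(618,540))];d=p[1]-p[0];print("base yaw",np.degrees(np.arctan2(d[1],d[0])))
s=cv2.imread("pics/scene0.png");t=cv2.imread("pics/top0.png")
yaw=np.radians(15); m=m.copy(); m[2]=.165
m[:2]=(atz("scene",(280,254.8),.165)+atz("top",(273,168.8),.165))[:2]/2
out=[]
for c,im,u,v in(("scene",s,235,225),("top",t,255,140)):
    im=cv2.resize(im[v:v+72,u:u+66],None,fx=6,fy=6,interpolation=cv2.INTER_CUBIC)
    def dr(P,col):
        q=np.array([(proj(c,yoke(m,yaw,x))-(u,v)+.5)*6 for x in P]);cv2.polylines(im,[(q*8).round().astype(np.int32)],True,col,1,cv2.LINE_AA,3)
    th=np.linspace(0,6.28,40)
    dr([(.012*np.cos(a),.012*np.sin(a),0) for a in th],(0,0,255))
    dr([(x,y,0) for x,y in((-.029,-.025),(.029,-.025),(.029,.025),(-.029,.025))],(0,255,0))
    dr([(-.029,-.035,0),(.029,-.035,0),(.029,-.035,-.11),(-.029,-.035,-.11)],(255,0,0))
    out.append(im)
cv2.imwrite("pics/fit0.png",np.hstack(out));print(m)
E
```

```text
mouth tri [0.60612636 0.01384029 0.16477408] [0.60591615 0.01489303 0.165     ] [0.60630993 0.01316738 0.165     ]
tip [0.47712676 0.19771788 0.04876532]
[0.47661836 0.20232358 0.05      ] [0.4773842 0.1941445 0.05     ]
headend top [0.49480446 0.36698693 0.05      ]
tray edge yaw -75.95085907303688
base yaw -76.44416116728911
[0.60611304 0.0140302  0.165     ]
```

View pics/fit0.png

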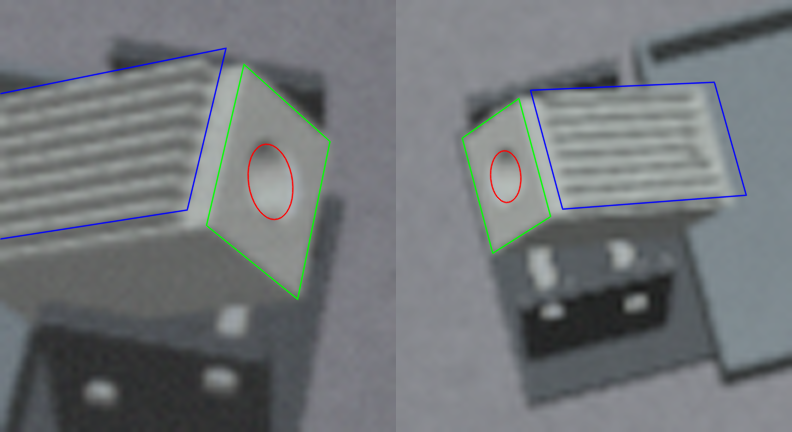

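The model overlay matches the block within about 1 mm, so the mouth is at (0.606, 0.014, 0.165) with yaw about 14.5°. Next, the same check for the drift.

Run:
```python
from h import *
print(atz("scene",(414,298),0),atz("top",(184,220),0))
s=cv2.imread("pics/scene0.png");t=cv2.imread("pics/top0.png")
out=[];O=np.array([.486,.288,.05]);yaw=np.radians(-96)
X=np.array([np.cos(yaw),np.sin(yaw),0]);Y=np.array([-X[1],X[0],0]);Z=np.array([0,0,1.])
for c,im,u,v in(("scene",s,368,250),("top",t,145,190)):
    im=cv2.resize(im[v:v+84,u:u+(100 if c=="scene" else 80)],None,fx=4.4,fy=4.4,interpolation=cv2.INTER_CUBIC)
    def dr(P,col):
        q=np.array([(proj(c,O+x[0]*X+x[1]*Y+x[2]*Z)-(u,v)+.5)*4.4 for x in P]);cv2.polylines(im,[(q*8).round().astype(np.int32)],True,col,1,cv2.LINE_AA,3)
    th=np.linspace(0,6.28,40)
    for x,r in((.095,.01),(-.035,.01),(-.035,.017),(-.075,.017)): dr([(x,r*np.cos(a),r*np.sin(a)) for a in th],(0,0,255))
    for x0,x1 in((-.086,-.038),(.038,.088)): dr([(x0,-.032,.016),(x1,-.032,.016),(x1,.032,.016),(x0,.032,.016)],(0,255,0))
    out.append(im)
cv2.imwrite("pics/fit1.png",np.hstack(out))
```

```text
[0.49424137 0.2917813  0.        ] [0.4864231  0.29157126 0.        ]
```

View pics/fit1.png

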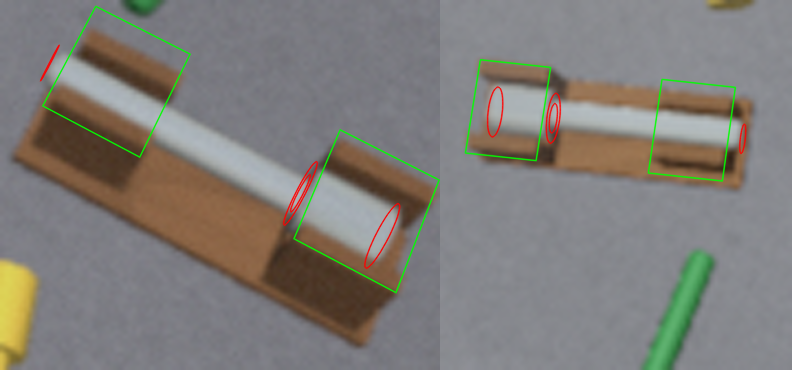

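```bash
cat >> h.py <<'E'
from scipy.spatial.transform import Rotation as Ro
def go(pos,yaw=None):
    """TCP world target (m), tool-x yaw (deg) -> shift mm, turn units; also prints the state"""
    s=monitor.sense();R=Ro.from_rotvec(s["tcp_rot"]).as_matrix()
    y0=np.degrees(np.arctan2(R[1,0],R[0,0]))
    t=0 if yaw is None else -((yaw-y0+180)%360-180)
    print("t",s["time"],"tcp",s["eef_pos"].round(4),"yaw",y0.round(1),"zax",R[:,2].round(3),"F",s["ft_force"].round(1),"gap",round(s["finger_gap"],3),"gf",round(s["grasp_force"],1),"j7",s["joint_positions"].round(2))
    print(" -> shift",(R.T@(np.asarray(pos)-s["eef_pos"])*1000).round(1),"turn",round(t/5,2),"alt",round((t-360*np.sign(t))/5,2))
E
python3 -c "
from h import *
go([.4924,.3149,.11],84)"
```

```text
t 1.5 tcp [0.2323 0.5802 0.2267] yaw 158.2 zax [ 0. -0. -1.] F [-0.1  0.2  0.4] gap 1.0 gf 0.0 j7 [-1.29  0.43  0.03  1.57 -0.01  1.13 -0.08]
 -> shift [-340.1 -149.6  116.7] turn 14.84 alt -57.16
```

Request:
{"method": "send_rows", "body": {"targets": [[-1, [-340, -150, 80], 14.8], [-1, [-340, -150, 80], 14.8], [-1, [-340, -150, 80], 14.8], [-1, [-340, -150, 80], 14.8], [-1, [-340, -150, 80], 14.8], [-1, [-340, -150, 100], 14.8], [-1, [-340, -150, 117], 14.8], [-1, [-340, -150, 117], 14.8], [-1, [-340, -150, 117], 14.8], [-1, [-340, -150, 117], 14.8]]}}

```text
time: 2.75
eef_pos: [0.4919, 0.3162, 0.1108]
tcp_rot: [-2.326, -2.11, -0.003]
ft_force: [-0.4, 0.5, 0.5]
finger_gap: 1.0
grasp_force: 0.0
```

Run:
```python
from h import *
go([.4924,.3149,.031],84)
im=imaging.grab_frame("scene")[:,:,::-1];t=imaging.grab_frame("top")[:,:,::-1]
cv2.imwrite("pics/g1.png",np.hstack([crop(im,350,210,130,130,3),crop(t,125,150,130,130,3)]))
```

```text
t 2.75 tcp [0.4919 0.3162 0.1108] yaw 84.4 zax [ 0.001  0.002 -1.   ] F [-0.4  0.5  0.5] gap 1.0 gf 0.0 j7 [-0.92  0.5   0.37  1.83 -0.24  0.85 -0.54]
 -> shift [-1.4  0.6 79.8] turn 0.08 alt -71.92
```

View pics/g1.png

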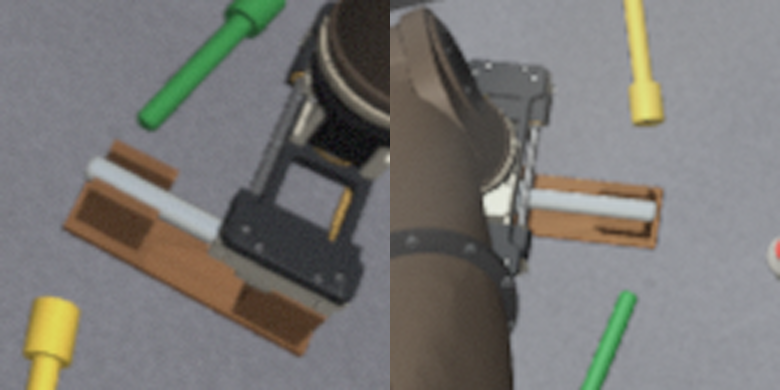

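The gripper straddles the shank beside the head, with the drift free between the fingers. I'll descend and close.

Request:
{"method": "send_rows", "body": {"targets": [[-1, [-2, 0, 40], 0], [-1, [-2, 0, 60], 0], [-1, [-2, 0, 72], 0], [-1, [-2, 0, 80], 0], [-1, [-2, 0, 80], 0], [-1, [-2, 0, 80], 0]]}}

```text
time: 3.6
eef_pos: [0.4924, 0.3129, 0.0304]
tcp_rot: [2.331, 2.106, 0.002]
ft_force: [-0.7, 1.0, 0.2]
finger_gap: 1.0
grasp_force: 0.0
```

Request:
{"method": "send_rows", "body": {"targets": [[1, [0, 0, 0], 0], [1, [0, 0, 0], 0], [1, [0, 0, 0], 0], [1, [0, 0, 0], 0], [1, [0, 0, 0], 0], [1, [0, 0, 0], 0], [1, [0, 0, 0], 0], [1, [0, 0, 0], 0]]}}

```text
time: 4.6
eef_pos: [0.4919, 0.3126, 0.0297]
tcp_rot: [-2.331, -2.106, 0.0]
ft_force: [0.2, 0.4, -0.4]
finger_gap: 0.207
grasp_force: 30.0
```

Grip holds (gap 19 mm, 30 N). The tool stays vertical, so I'll tilt the drift within the pads: press its head on the block's upper front edge, with the tip out in free air. I'll lift first.

Request:
{"method": "send_rows", "body": {"targets": [[1, [0, 0, -30], 0], [1, [0, 0, -70], 0], [1, [0, 0, -120], 0], [1, [0, 0, -170], 0], [1, [0, 0, -200], 0], [1, [0, 0, -200], 0], [1, [0, 0, -200], 0]]}}

```text
time: 5.48
eef_pos: [0.4911, 0.3122, 0.2283]
tcp_rot: [-2.331, -2.106, 0.003]
ft_force: [-0.2, 0.4, -2.9]
finger_gap: 0.209
grasp_force: 30.0
```

Run:
```python
from h import *
go([.5832,.0379,.23],-55)
E_=np.array([.6096,.0002,.1855]);v=np.array([np.cos(np.radians(14.5)),np.sin(np.radians(14.5)),0]);d=np.array([np.cos(np.radians(125)),np.sin(np.radians(125)),0])
for th in (0,10,20,30,35,40):
    t=np.radians(th);u=d*np.cos(t)-np.array([0,0,np.sin(t)]);n=np.cross(u,v);n/=np.linalg.norm(n);n*=np.sign(n[2])
    G=E_+.046*d
    # (G-E).n=.017
    zg=E_[2]+(.017-(G-E_)[:2]@n[:2])/n[2];print(th,zg,"tcp z",zg-.019)
```

```text
t 5.475 tcp [0.4911 0.3122 0.2283] yaw 84.2 zax [-0.002 -0.001 -1.   ] F [-0.2  0.4 -2.9] gap 0.209 gf 30.0 j7 [-0.97  0.38  0.42  1.7  -0.17  1.1  -0.59]
 -> shift [-263.6  119.4   -1.6] turn 27.84 alt -44.16
0 0.2025 tcp z 0.18350000000000002
10 0.19468755475446542 tcp z 0.17568755475446543
20 0.1869957064267762 tcp z 0.16799570642677622
30 0.1789118587304006 tcp z 0.15991185873040062
35 0.17451547030449582 tcp z 0.15551547030449583
40 0.16972522283079727 tcp z 0.15072522283079728
```

Request:
{"method": "send_rows", "body": {"targets": [[1, [-40, 20, -2], 2], [1, [-80, 40, -2], 4], [1, [-120, 60, -2], 6], [1, [-160, 80, -2], 8], [1, [-200, 100, -2], 10], [1, [-240, 110, -2], 12], [1, [-264, 119, -2], 14], [1, [-264, 119, -2], 16], [1, [-264, 119, -2], 18], [1, [-264, 119, -2], 20], [1, [-264, 119, -2], 22], [1, [-264, 119, -2], 24], [1, [-264, 119, -2], 26], [1, [-264, 119, -2], 27.8], [1, [-264, 119, -2], 27.8], [1, [-264, 119, -2], 27.8], [1, [-264, 119, -2], 27.8]]}}

```text
time: 7.6
eef_pos: [0.5834, 0.0378, 0.2315]
tcp_rot: [2.79, -1.444, -0.001]
ft_force: [-0.0, 0.4, -2.6]
finger_gap: 0.207
grasp_force: 30.0
```

Run:
```python
from h import *
go([.5832,.0379,.1555],-55)
im=imaging.grab_frame("scene")[:,:,::-1];t=imaging.grab_frame("top")[:,:,::-1]
cv2.imwrite("pics/g2.png",np.hstack([crop(im,200,160,130,130,3),crop(t,200,120,130,130,3)]))
for c in("scene","top"):
    for n in("drift_tip","drift_head"):print(c,n,[(np.round(d["centre"],1).tolist(),round(d["score"],2)) for d in spot_point(n,c)][:4])
```

```text
t 7.6 tcp [0.5834 0.0378 0.2315] yaw -54.7 zax [-0.  0. -1.] F [-0.   0.4 -2.6] gap 0.207 gf 30.0 j7 [-0.87  0.55  1.11  1.72 -0.52  1.2  -2.15]
 -> shift [-0.2  0.1 76. ] turn 0.06 alt -71.94
scene drift_tip [([397.7, 250.5], 0.92), ([354.6, 394.6], 0.71), ([360.0, 216.9], 0.59)]
scene drift_head [([368.2, 318.9], 0.92), ([280.1, 231.6], 0.84)]
top drift_tip [([203.8, 138.3], 0.67)]
top drift_head [([274.4, 158.7], 0.58), ([187.4, 293.5], 0.49)]
```

View pics/g2.png

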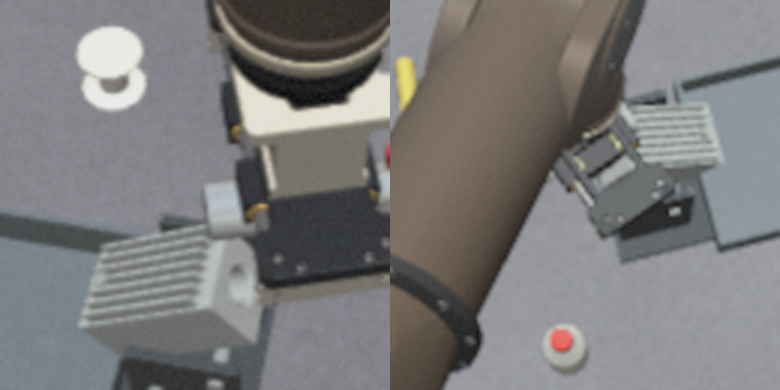

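The head end sits just above the block's upper edge (scene ≈(275,230)). I'll lower gently and watch the force.

Request:
{"method": "send_rows", "body": {"targets": [[1, [0, 0, 25], 0], [1, [0, 0, 42], 0], [1, [0, 0, 47], 0], [1, [0, 0, 51], 0], [1, [0, 0, 55], 0], [1, [0, 0, 58], 0]]}}

```text
time: 8.65
eef_pos: [0.5834, 0.0389, 0.1744]
tcp_rot: [-2.788, 1.444, 0.002]
ft_force: [-7.5, 7.1, 10.5]
finger_gap: 0.208
grasp_force: 38.1
```

```bash
python3 -c "
from h import *
go([.5832,.0379,.1555],-55);print(monitor.sense()['wrist_torque'])
for c in('scene','top'):
  imaging.grab_frame(c)
  for n in('drift_tip','drift_head'):print(c,n,[(np.round(d['centre'],1).tolist(),round(d['score'],2)) for d in spot_point(n,c)][:4])
"
```

```text
t 8.65 tcp [0.5834 0.0389 0.1744] yaw -54.8 zax [-0.     0.002 -1.   ] F [-7.5  7.1 10.5] gap 0.208 gf 38.1 j7 [-0.83  0.6   1.05  1.79 -0.59  1.1  -2.1 ]
 -> shift [ 0.7  0.8 18.9] turn 0.04 alt -71.96
[ 0.89104306  1.55445354 -0.12964267]
scene drift_tip [([398.4, 250.5], 0.95), ([355.3, 393.0], 0.78), ([356.5, 241.1], 0.64)]
scene drift_head [([433.6, 212.1], 0.81), ([366.0, 318.3], 0.75), ([281.3, 245.2], 0.58), ([282.4, 292.3], 0.52)]
top drift_tip [([204.9, 138.6], 0.66)]
top drift_head [([184.5, 293.1], 0.68)]
```

Request:
{"method": "send_rows", "body": {"targets": [[1, [0, 0, 4], 0], [1, [0, 0, 8], 0], [1, [0, 0, 12], 0], [1, [0, 0, 16], 0], [1, [0, 0, 18], 0], [1, [0, 0, 18], 0]]}}

```text
time: 9.7
eef_pos: [0.5821, 0.0423, 0.1561]
tcp_rot: [-2.788, 1.439, 0.01]
ft_force: [-12.3, 15.1, 13.2]
finger_gap: 0.209
grasp_force: 42.7
```

```bash
cat >> h.py <<'E'
def tips(L=.117):
    """fit the drift's tilt (positive = tip down) from the tip's pixels in each view"""
    s=monitor.sense();R=Ro.from_rotvec(s["tcp_rot"]).as_matrix();G=s["eef_pos"]-R[:,2]*.019;d=-R[:,0]
    for c in("scene","top"):
        imaging.grab_frame(c)
        for n,l in(("drift_tip",L),("drift_head",L-.150)):
            for e in spot_point(n,c)[:4]:
                best=min((np.linalg.norm(proj(c,G+l*(d*np.cos(t)-np.array([0,0,np.sin(t)])))-e["centre"]),np.degrees(t)) for t in np.radians(np.arange(-20,60,.5)))
                if best[0]<12: print(c,n,np.round(e["centre"],1),round(e["score"],2),"resid px %.1f tilt %.1f"%best)
E
python3 -c "
from h import *
go([.5832,.0379,.1555],-55);print(monitor.sense()['wrist_torque']);tips()
im=imaging.grab_frame('scene')[:,:,::-1]
cv2.imwrite('pics/g3.png',crop(im,220,170,180,130,4))
"
```

```text
t 9.7 tcp [0.5821 0.0423 0.1561] yaw -54.6 zax [-0.003  0.007 -1.   ] F [-12.3  15.1  13.2] gap 0.209 gf 42.7 j7 [-0.82  0.62  1.03  1.81 -0.61  1.07 -2.09]
 -> shift [4.2 1.7 0.5] turn 0.08 alt -71.92
[ 2.39236382  2.22371769 -0.13492829]
scene drift_tip [340.1 254.1] 0.62 resid px 3.7 tilt 36.0
scene drift_head [281.6 248.7] 0.94 resid px 0.0 tilt 12.0
top drift_tip [234.2 199.7] 0.55 resid px 1.3 tilt 31.0
top drift_head [270.7 163.3] 0.55 resid px 5.6 tilt 26.5
```

View pics/g3.png

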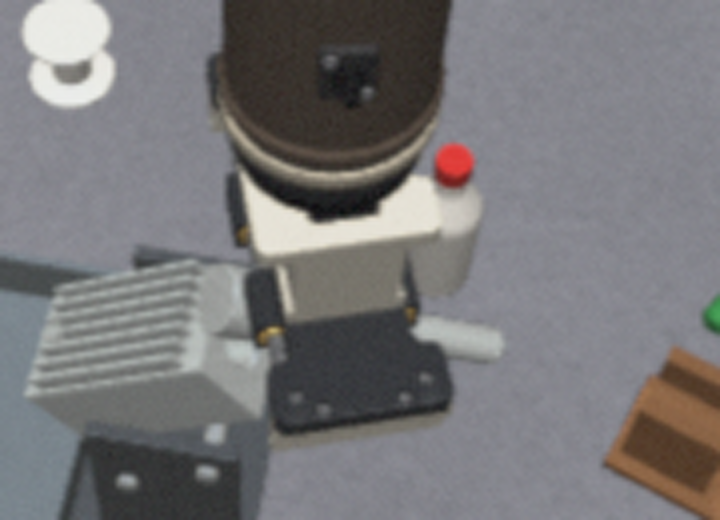

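The drift has tilted about 33° in the pads, with its tip at scene (344,256). I'll lift off, back away and turn it towards the bore.

```bash
python3 -c "
from h import *
go([.577,.1266,.235],104.5)"
```

```text
t 10.05 tcp [0.5822 0.0423 0.1561] yaw -54.6 zax [-0.003  0.006 -1.   ] F [-11.7  15.2  14. ] gap 0.211 gf 42.6 j7 [-0.82  0.62  1.03  1.81 -0.61  1.07 -2.09]
 -> shift [-72.3 -44.7 -78.3] turn -31.82 alt 40.18
```

Request:
{"method": "send_rows", "body": {"targets": [[1, [-3, -2, -40], 0], [1, [-10, -5, -80], 0], [1, [-45, -28, -80], 0], [1, [-76, -46, -80], -2], [1, [-76, -46, -80], -4], [1, [-76, -46, -80], -6], [1, [-76, -46, -80], -8], [1, [-76, -46, -80], -10], [1, [-76, -46, -80], -12], [1, [-76, -46, -80], -14], [1, [-76, -46, -80], -16], [1, [-76, -46, -80], -18], [1, [-76, -46, -80], -20], [1, [-76, -46, -80], -22], [1, [-76, -46, -80], -24], [1, [-76, -46, -80], -26], [1, [-76, -46, -80], -28], [1, [-76, -46, -80], -30], [1, [-76, -46, -80], -31.8], [1, [-76, -46, -80], -31.8]]}}

```text
time: 12.55
eef_pos: [0.5777, 0.126, 0.2359]
tcp_rot: [1.932, 2.477, 0.001]
ft_force: [0.4, 0.1, -1.8]
finger_gap: 0.208
grasp_force: 33.1
```

```bash
python3 -c "
from h import *
go([.577,.1266,.2275],104.5);tips()
im=imaging.grab_frame('scene')[:,:,::-1];t=imaging.grab_frame('top')[:,:,::-1]
cv2.imwrite('pics/g4.png',np.hstack([crop(im,240,190,130,130,3),crop(t,190,110,130,130,3)]))
"
```

```text
t 12.55 tcp [0.5777 0.126  0.2359] yaw 104.1 zax [ 0.001  0.    -1.   ] F [ 0.4  0.1 -1.8] gap 0.208 gf 33.1 j7 [-0.59  0.38  0.4   1.67 -0.16  1.12  0.1 ]
 -> shift [ 0.7 -0.5  8.4] turn -0.08 alt 71.92
scene drift_tip [287.9 247.2] 0.94 resid px 1.1 tilt 30.0
scene drift_head [368.  240.9] 0.72 resid px 2.3 tilt 22.5
top drift_tip [269.9 165.4] 0.58 resid px 0.3 tilt 22.0
```

View pics/g4.png

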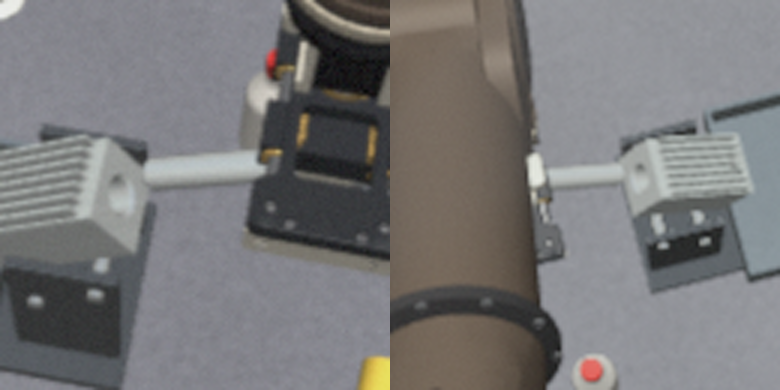

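```bash
python3 -c "
from h import *
T=tri((288,247.7),(267,168.3));G=np.array([.5777,.126,.2549]);print('tip',T)
d=T-G;print(d,np.linalg.norm(d),'tilt',np.degrees(np.arcsin(-d[2]/np.linalg.norm(d))),'yaw',np.degrees(np.arctan2(d[1],d[0])))
for t in (24,26,28,30,32,34):
  u=np.radians(t);X=G+.117*np.array([.25*np.cos(u),-.968*np.cos(u),-np.sin(u)]);print(t,X.round(4),proj('scene',X),proj('top',X))
"
```

```text
tip [0.59986861 0.02860471 0.19412953]
[ 0.02216861 -0.09739529 -0.06077047] 0.1169202272260575 tilt 31.31615989948164 yaw -77.17710093421933
24 [0.6044 0.0225 0.2073] [284.14967358 244.91303606] [269.11655282 165.39054515]
26 [0.604  0.0242 0.2036] [285.05783136 246.06774523] [268.54760015 165.90674237]
28 [0.6035 0.026  0.2   ] [286.02789046 247.20926367] [267.93523274 166.42527845]
30 [0.603  0.0279 0.1964] [287.05823667 248.33667488] [267.28044325 166.94558584]
32 [0.6025 0.03   0.1929] [288.14725026 249.44909553] [266.58424789 167.46710463]
34 [0.6019 0.0321 0.1895] [289.29330806 250.54567438] [265.84768456 167.98928281]
```

Request:
{"method": "send_rows", "body": {"targets": [[1, [-4, 0.5, 12], 0], [1, [-9, 1, 25], 0], [1, [-9, 1, 25], 0], [1, [-9, 1, 25], 0]]}}

```text
time: 13.45
eef_pos: [0.5806, 0.1179, 0.2106]
tcp_rot: [-1.931, -2.478, 0.0]
ft_force: [0.3, 0.2, -3.0]
finger_gap: 0.208
grasp_force: 33.1
```

```bash
python3 -c "
from h import *
go([.577,.1266,.2275],104.5);tips()
M=[.606,.014,.165];yaw=np.radians(14.5);out=[]
for c,u,v in(('scene',250,220),('top',245,140)):
    im=imaging.grab_frame(c)[:,:,::-1];im=crop(im,u,v,66,66,6)
    def dr(P,col):
        q=np.array([(proj(c,yoke(M,yaw,x))-(u,v)+.5)*6 for x in P]);cv2.polylines(im,[(q*8).round().astype(np.int32)],True,col,1,cv2.LINE_AA,3)
    th=np.linspace(0,6.28,40)
    dr([(.012*np.cos(a),.012*np.sin(a),0) for a in th],(0,0,255))
    for x in(-.01,.01): dr([(x,0,0),(x,0,.1)],(0,255,0))
    out.append(im)
cv2.imwrite('pics/g5.png',np.hstack(out))
"
```

```text
t 13.45 tcp [0.5806 0.1179 0.2106] yaw 104.2 zax [-0. -0. -1.] F [ 0.3  0.2 -3. ] gap 0.208 gf 33.1 j7 [-0.57  0.41  0.39  1.7  -0.17  1.07  0.12]
 -> shift [  9.3  -1.4 -16.9] turn -0.07 alt 71.93
scene drift_tip [283.5 254. ] 0.62 resid px 0.8 tilt 31.0
scene drift_head [360.5 249.5] 0.58 resid px 2.0 tilt 15.5
top drift_tip [268.9 166.5] 0.51 resid px 2.7 tilt 30.5
```

View pics/g5.png

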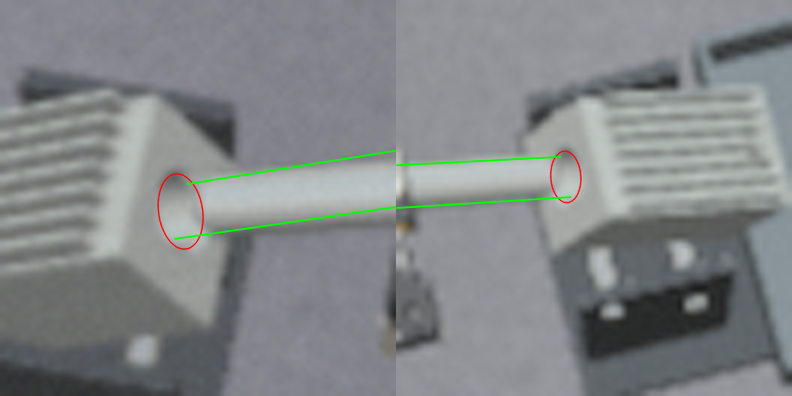

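Tip is centred on the mouth in both views to within about 1.5 mm. I'll insert gently.

Request:
{"method": "send_rows", "body": {"targets": [[1, [-3, 0, 3.5], 0], [1, [-6.5, 0, 6], 0], [1, [-10, 0, 8.5], 0], [1, [-13, 0, 10.5], 0], [1, [-16.5, 0, 12.5], 0], [1, [-16.5, 0, 12.5], 0]]}}

```text
time: 14.6
eef_pos: [0.5846, 0.1015, 0.1981]
tcp_rot: [-1.931, -2.478, 0.001]
ft_force: [0.6, 1.4, -2.6]
finger_gap: 0.209
grasp_force: 33.1
```

```bash
cat >> h.py <<'E'
def ax(L=.117,M=np.array([.606,.014,.165]),yaw=np.radians(14.5)):
    """grasp point in yoke axes (mm) of the fitted mouth, insertion if tip at L"""
    s=monitor.sense();R=Ro.from_rotvec(s["tcp_rot"]).as_matrix();G=s["eef_pos"]-R[:,2]*.019-M
    Y=np.array([-np.sin(yaw),np.cos(yaw),0]);X=np.array([np.cos(yaw),np.sin(yaw),0]);Z=np.array([0,0,1.])
    q=np.array([G@X,G@(Y*S-Z*Cc),G@(Y*Cc+Z*S)])*1000
    F=s["ft_force"];print("t",s["time"],"yoke xyz",q.round(1),"insertion",round(L*1000-q[2],1),"F yoke",np.round([F@X,F@(Y*S-Z*Cc),F@(Y*Cc+Z*S)],1),"gap",round(s["finger_gap"],3))
E
python3 -c "
from h import *
ax();print(monitor.sense()['wrist_torque'].round(2))"
```

```text
t 14.6 yoke xyz [  1.2   9.  103.7] insertion 13.3 F yoke [ 0.9  2.8 -0.5] gap 0.209
[-0.03 -0.    0.05]
```

Request:
{"method": "send_rows", "body": {"targets": [[1, [-3.7, 0, 1.7], 0], [1, [-7.4, 0, 3.4], 0], [1, [-11.4, 0, 4.6], 0], [1, [-15.4, 0, 5.9], 0], [1, [-15.4, 0, 5.9], 0]]}}

```text
time: 15.22
eef_pos: [0.5882, 0.087, 0.192]
tcp_rot: [-1.93, -2.478, 0.0]
ft_force: [0.4, 1.2, -5.5]
finger_gap: 0.208
grasp_force: 36.2
```

```bash
python3 -c "
from h import *
ax();print(monitor.sense()['wrist_torque'].round(2))"
```

```text
t 15.225 yoke xyz [ 1.   5.4 88. ] insertion 29.0 F yoke [ 0.7  5.1 -2.3] gap 0.208
[0.57 0.2  0.04]
```

Request:
{"method": "send_rows", "body": {"targets": [[1, [-5, 0, 1.4], 0], [1, [-9.5, 0, 3.5], 0], [1, [-14, 0, 5.7], 0], [1, [-19, 0, 8.2], 0], [1, [-19, 0, 8.2], 0]]}}

```text
time: 15.85
eef_pos: [0.5924, 0.071, 0.1839]
tcp_rot: [-1.926, -2.479, -0.002]
ft_force: [-2.2, 6.8, -4.9]
finger_gap: 0.211
grasp_force: 37.6
```

```bash
python3 -c "
from h import *
ax();print(monitor.sense()['wrist_torque'].round(2))"
```

```text
t 15.85 yoke xyz [ 1.1  2.5 69.7] insertion 47.3 F yoke [-0.5  8.1  3. ] gap 0.211
[ 2.02  0.64 -0.03]
```

Request:
{"method": "send_rows", "body": {"targets": [[1, [-4.1, 0, 2.9], 0], [1, [-8.2, 0, 5.7], 0], [1, [-12.3, 0, 8.6], 0], [1, [-16.4, 0, 11.5], 0], [1, [-20.5, 0, 14.3], 0], [1, [-20.5, 0, 14.3], 0]]}}

```text
time: 16.6
eef_pos: [0.5976, 0.0507, 0.1695]
tcp_rot: [-1.927, -2.479, -0.002]
ft_force: [-1.6, 6.4, -5.2]
finger_gap: 0.208
grasp_force: 37.0
```

```bash
python3 -c "
from h import *
ax();print(monitor.sense()['wrist_torque'].round(2))"
```

```text
t 16.6 yoke xyz [ 1.1  2.3 44.3] insertion 72.7 F yoke [0.1 8.  2.4] gap 0.208
[ 1.75  0.52 -0.06]
```

Request:
{"method": "send_rows", "body": {"targets": [[1, [-4.1, 0, 2.9], 0], [1, [-8.2, 0, 5.7], 0], [1, [-12.3, 0, 8.6], 0]]}}

```text
time: 16.98
eef_pos: [0.6006, 0.0399, 0.1614]
tcp_rot: [-1.925, -2.479, -0.003]
ft_force: [-4.7, 9.9, 2.1]
finger_gap: 0.209
grasp_force: 36.6
```

```bash
python3 -c "
from h import *
ax();print(monitor.sense()['wrist_torque'].round(2));tips()
for c in('scene','top'):
  for n in('plunger_tip','drift'):print(c,n,[(np.round(d['centre'],1).tolist(),round(d['score'],2)) for d in spot_point(n,c)][:4])
"
```

```text
t 16.975 yoke xyz [ 1.2  2.5 30.4] insertion 86.6 F yoke [-2.1  4.4 10. ] gap 0.209
[ 2.52  1.12 -0.04]
scene drift_head [310.7 253.8] 0.48 resid px 0.7 tilt 19.5
scene plunger_tip []
scene drift [([422.8, 226.8], 0.83), ([362.3, 342.1], 0.57)]
top plunger_tip []
top drift [([208.5, 166.5], 0.7)]
```

Request:
{"method": "send_rows", "body": {"targets": [[1, [-4.1, 0, 2.9], 0], [1, [-8.2, 0, 5.7], 0], [1, [-8.6, 0, 6], 0], [1, [-8.6, 0, 6], 0]]}}

```text
time: 17.98
eef_pos: [0.6026, 0.0318, 0.1562]
tcp_rot: [-1.925, -2.479, -0.004]
ft_force: [-7.1, 10.4, 7.7]
finger_gap: 0.211
grasp_force: 35.5
```

```bash
python3 -c "
from h import *
ax();a0=imaging.grab_frame('scene').astype(int);cv2.imwrite('pics/push.png',a0[:,:,::-1])
s=cv2.imread('pics/scene0.png')[:,:,::-1].astype(int)
d=np.abs(a0-s).sum(2)[225:320,150:265]>90
n,l,st,ce=cv2.connectedComponentsWithStats(d.astype(np.uint8))
print([(st[i].tolist(),(ce[i]+[150,225]).round().tolist(),a0[225:320,150:265][l==i].mean(0).round()) for i in range(1,n) if st[i,4]>15])
"
```

```text
t 17.975 yoke xyz [ 1.2  2.  20.6] insertion 96.4 F yoke [-4.3  0.5 14.1] gap 0.211
[([66, 34, 13, 10, 91], [222.0, 264.0], array([193., 189., 180.])), ([107, 37, 8, 18, 91], [261.0, 270.0], array([58., 59., 62.]))][ WARN:0@0.452] global loadsave.cpp:1063 imwrite_ Unsupported depth image for selected encoder is fallbacked to CV_8U.
```

The resistor's end already shows below the block (white patch at scene (222,264)). I'll release and regrip on the head.

Request:
{"method": "send_rows", "body": {"targets": [[-0.2, [0, 0, 0], 0], [-0.2, [0, 0, 0], 0], [-0.2, [0, 0, 0], 0], [-0.2, [8, 0, -5], 0], [-0.2, [16, 0, -11], 0], [-0.2, [24, 0, -16.5], 0], [-0.2, [31, 0, -21], 0], [-0.2, [31, 0, -21], 0], [-0.2, [31, 0, -21], 0]]}}

```text
time: 19.15
eef_pos: [0.5956, 0.0583, 0.1761]
tcp_rot: [1.93, 2.478, -0.0]
ft_force: [-0.8, 0.0, 0.2]
finger_gap: 0.601
grasp_force: 0.0
```

```bash
python3 -c "
from h import *
ax();tips(.155)
for c in('scene','top'):
  imaging.grab_frame(c)
  print(c,[(np.round(d['centre'],1).tolist(),round(d['score'],2)) for d in spot_point('drift_head',c)][:4])
  for L in(.054,.050): print(proj(c,yoke([.606,.014,.165],np.radians(14.5),(0,.002,L))))
"
```

```text
t 19.15 yoke xyz [ 1.   1.4 54.6] insertion 62.4 F yoke [-0.8 -0.   0.3] gap 0.601
scene drift_head [306.3 258.1] 0.48 resid px 6.7 tilt 59.5
scene [([431.6, 212.6], 0.98), ([369.1, 322.0], 0.86), ([306.3, 252.0], 0.65)]
[303.76433642 251.58177626]
[301.94770674 251.85699714]
top [([208.3, 185.7], 0.75)]
[256.29462646 170.08049783]
[257.50824488 170.01055043]
```

Request:
{"method": "send_rows", "body": {"targets": [[-0.2, [3.3, 0, -1.5], 0], [1, [3.3, 0, -1.5], 0], [1, [3.3, 0, -1.5], 0], [1, [3.3, 0, -1.5], 0], [1, [3.3, 0, -1.5], 0], [1, [3.3, 0, -1.5], 0], [1, [3.3, 0, -1.5], 0]]}}

```text
time: 20.52
eef_pos: [0.5947, 0.0617, 0.1777]
tcp_rot: [-1.93, -2.478, 0.0]
ft_force: [-0.6, 0.2, 0.7]
finger_gap: 0.363
grasp_force: 30.0
```

```bash
python3 -c "
from h import *
ax(.155)"
```

```text
t 20.525 yoke xyz [ 1.   2.1 58.4] insertion 96.6 F yoke [-0.5 -0.3  0.7] gap 0.363
```

Head is gripped (33.4 mm). I'll push home along the bore.

Request:
{"method": "send_rows", "body": {"targets": [[1, [-4.1, 0, 2.9], 0], [1, [-8.2, 0, 5.7], 0], [1, [-12.3, 0, 8.6], 0], [1, [-16.4, 0, 11.5], 0], [1, [-20.5, 0, 14.3], 0], [1, [-23, 0, 16], 0]]}}

```text
time: 21.28
eef_pos: [0.6005, 0.0423, 0.1647]
tcp_rot: [-1.927, -2.479, -0.007]
ft_force: [-12.3, 6.8, 28.6]
finger_gap: 0.364
grasp_force: 30.0
```

```bash
python3 -c "
from h import *
ax(.155)"
```

```text
t 21.275 yoke xyz [ 1.7  1.2 34.2] insertion 120.8 F yoke [-10.2 -17.9  24.4] gap 0.364
```

Request:
{"method": "send_rows", "body": {"targets": [[1, [-2, -1, 0.5], 0], [1, [-5, -1, 2], 0], [1, [-8, -1, 4], 0], [1, [-8, -1, 4], 0]]}}

```text
time: 21.78
eef_pos: [0.6021, 0.0317, 0.1581]
tcp_rot: [1.93, 2.478, 0.002]
ft_force: [1.2, 0.8, 2.7]
finger_gap: 0.357
grasp_force: 29.9
```

```bash
python3 -c "
from h import *
ax(.155);tips(.155)
a0=imaging.grab_frame('scene');s=cv2.imread('pics/scene0.png')[:,:,::-1].astype(int)
d=np.abs(a0-s).sum(2)[225:320,150:265]>90
n,l,st,ce=cv2.connectedComponentsWithStats(d.astype(np.uint8))
print([(st[i].tolist(),(ce[i]+[150,225]).round().tolist(),a0[225:320,150:265][l==i].mean(0).round()) for i in range(1,n) if st[i,4]>15])
"
```

```text
t 21.775 yoke xyz [ 0.6  0.5 21.7] insertion 133.3 F yoke [ 1.3 -2.   1.9] gap 0.357
[([108, 29, 7, 25, 99], [261.0, 269.0], array([59., 61., 64.])), ([45, 48, 32, 10, 264], [211.0, 278.0], array([205., 204., 198.]))]
```

The resistor has dropped into the tray: white, about 32 px long, at scene (211,278). I'll press a little more, then release, back off and check the head's seat.

Request:
{"method": "send_rows", "body": {"targets": [[1, [-1.6, 0, 1.1], 0], [1, [-1.6, 0, 1.1], 0]]}}

```text
time: 22.38
eef_pos: [0.602, 0.0316, 0.1578]
tcp_rot: [-1.928, -2.479, -0.004]
ft_force: [-3.1, 6.0, 13.8]
finger_gap: 0.36
grasp_force: 30.0
```

```bash
python3 -c "
from h import *
ax(.155)"
```

```text
t 22.375 yoke xyz [ 0.5  0.6 21.5] insertion 133.5 F yoke [-1.5 -7.5 13.3] gap 0.36
```

Request:
{"method": "send_rows", "body": {"targets": [[-0.2, [0, 0, 0], 0], [-0.2, [0, 0, 0], 0], [-0.2, [0, 0, 0], 0], [-0.2, [20, 0, -15], 0], [-0.2, [50, 0, -50], 0], [-0.2, [90, 0, -90], 0], [-0.2, [140, 0, -120], 0], [-0.2, [190, 0, -130], 0], [-0.2, [190, 0, -130], 0], [-0.2, [190, 0, -130], 0], [-0.2, [190, 0, -130], 0]]}}

```text
time: 23.75
eef_pos: [0.5557, 0.2121, 0.2861]
tcp_rot: [1.934, 2.476, -0.002]
ft_force: [0.4, -0.4, 0.1]
finger_gap: 0.599
grasp_force: 0.0
```

```bash
python3 -c "
from h import *
ax()
M=[.606,.014,.165];yw=np.radians(14.5)
for c in('scene','top'):
  a=imaging.grab_frame(c);cv2.imwrite(f'pics/end_{c}.png',a[:,:,::-1])
  print(c,[(np.round(d['centre'],1).tolist(),round(d['score'],2)) for d in spot_point('drift_head',c)][:4])
  for L in(.02,.025,.03,.04):print(L,proj(c,yoke(M,yw,(0,0,L))))
  s=cv2.imread(f'pics/{c}0.png')[:,:,::-1].astype(int)
  w=(slice(215,300),slice(150,330)) if c=='scene' else (slice(130,220),slice(235,380))
  d=np.abs(a-s).sum(2)[w]>60
  n,l,st,ce=cv2.connectedComponentsWithStats(d.astype(np.uint8))
  o=np.array([w[1].start,w[0].start])
  print([((st[i,:2]+o).tolist(),st[i,2:].tolist(),(ce[i]+o).round(1).tolist()) for i in range(1,n) if st[i,4]>15])
  # predicted head outline if home
  th=np.linspace(0,6.28,60)
  for b in(0,.004):
    P=np.array([proj(c,yoke(M,yw,(.017*np.cos(t),.017*np.sin(t),z+b))) for t in th for z in(0,.04)]);print('pred',b,P.min(0).round(1),P.max(0).round(1))
"
```

```text
t 23.75 yoke xyz [  0.9   2.5 247.8] insertion -130.8 F yoke [ 0.3 -0.4 -0.4] gap 0.599
scene [([287.5, 255.2], 0.88), ([366.9, 320.0], 0.79), ([431.9, 212.4], 0.48)]
0.02 [288.08866117 253.35128822]
0.025 [290.26098287 253.01989116]
0.03 [292.44979153 252.68597895]
0.04 [296.87762623 252.01049364]
[([276, 244], [27, 19, 316], [291.1, 252.5]), ([280, 259], [7, 6, 20], [283.0, 262.1]), ([195, 273], [33, 10, 299], [210.8, 277.5])]
pred 0 [274.2 242.9] [302.  263.6]
pred 0.004 [275.9 242.6] [303.7 263.3]
top [([266.1, 169.3], 0.75), ([212.4, 182.0], 0.6)]
0.02 [266.85173422 169.24145761]
0.025 [265.37314829 169.3261655 ]
0.03 [263.88799393 169.41124969]
0.04 [260.89780405 169.58255705]
[([311, 159], [22, 13, 144], [321.6, 165.3]), ([258, 164], [18, 11, 130], [265.1, 168.1]), ([269, 172], [6, 4, 17], [271.6, 173.5])]
pred 0 [257.4 162.8] [276.3 175.8]
pred 0.004 [256.2 162.9] [275.1 175.9]
```

The head outline matches the fully-home prediction to within about 1 px. To make sure of the seat, I'll give the end face a firm nudge with shut fingers.

```bash
python3 -c "
from h import *
M=[.606,.014,.165];yw=np.radians(14.5)
for z in(.075,.0585): go(yoke(M,yw,(0,-.010,z))-[0,0,.019],104.5)"
```

```text
t 23.95 tcp [0.5555 0.2132 0.2865] yaw 104.1 zax [-0. -0. -1.] F [0.1 0.8 0.3] gap 0.597 gf 0.0 j7 [-0.73  0.35  0.38  1.58 -0.14  1.23 -0.08]
 -> shift [-1.497e+02  1.000e-01  8.930e+01] turn -0.08 alt 71.92
t 23.95 tcp [0.5555 0.2132 0.2865] yaw 104.1 zax [-0. -0. -1.] F [0.1 0.8 0.3] gap 0.597 gf 0.0 j7 [-0.73  0.35  0.38  1.58 -0.14  1.23 -0.08]
 -> shift [-163.3    0.2   98.8] turn -0.08 alt 71.92
```

Request:
{"method": "send_rows", "body": {"targets": [[1, [-40, 0, 25], 0], [1, [-80, 0, 50], 0], [1, [-120, 0, 72], 0], [1, [-140, 0, 84], 0], [1, [-150, 0, 89], 0], [1, [-154, 0, 92], 0], [1, [-158, 0, 95], 0], [1, [-161, 0, 97], 0], [1, [-163, 0, 98.5], 0], [1, [-163, 0, 98.5], 0]]}}

```text
time: 25.2
eef_pos: [0.5951, 0.0567, 0.1883]
tcp_rot: [-1.929, -2.479, -0.001]
ft_force: [-1.6, 1.7, 1.5]
finger_gap: 0.004
grasp_force: 0.9
```

```bash
python3 -c "
from h import *
ax()"
```

```text
t 25.2 yoke xyz [ 0.2 -9.4 60.3] insertion 56.7 F yoke [-1.2 -0.1  2.6] gap 0.004
```

Request:
{"method": "send_rows", "body": {"targets": [[1, [-1.6, 0, 1.1], 0], [1, [-2.5, 0, 1.7], 0], [1, [-2.5, 0, 1.7], 0]]}}

```text
time: 25.58
eef_pos: [0.5956, 0.0563, 0.1875]
tcp_rot: [-1.927, -2.479, -0.004]
ft_force: [-6.1, 6.0, 11.0]
finger_gap: 0.005
grasp_force: 6.6
```

```bash
python3 -c "
from h import *
ax()"
```

```text
t 25.575 yoke xyz [ 0.5 -9.  59.4] insertion 57.6 F yoke [-4.4 -4.8 12.4] gap 0.005
```

Request:
{"method": "send_rows", "body": {"targets": [[1, [-1.2, 0, 0.9], 0], [1, [-2, 0, 1.4], 0], [1, [-2, 0, 1.4], 0]]}}

```text
time: 25.95
eef_pos: [0.5958, 0.0562, 0.1871]
tcp_rot: [-1.924, -2.479, -0.007]
ft_force: [-9.6, 11.3, 21.5]
finger_gap: 0.001
grasp_force: 11.6
```

```bash
python3 -c "
from h import *
ax()"
```

```text
t 25.95 yoke xyz [ 0.7 -8.8 59. ] insertion 58.0 F yoke [-6.5 -9.9 23.2] gap 0.001
```

Seated: it holds firm at 23 N, where the model says the end face should be. I'll retreat and hand in.

Request:
{"method": "send_rows", "body": {"targets": [[1, [15, 0, -10], 0], [1, [50, 0, -40], 0], [1, [100, 0, -80], 0], [1, [150, 0, -90], 0], [1, [150, 0, -90], 0], [1, [150, 0, -90], 0], [1, [150, 0, -90], 0]]}}

```text
time: 26.82
eef_pos: [0.5598, 0.1954, 0.2747]
tcp_rot: [1.933, 2.476, -0.002]
ft_force: [-0.9, 0.5, -0.4]
finger_gap: 0.009
grasp_force: 0.0
```

```bash
python3 -c "
from h import *
from workcell import ticket
ax()
a=imaging.grab_frame('scene');s=cv2.imread('pics/scene0.png')[:,:,::-1].astype(int)
d=np.abs(a-s).sum(2)[215:300,150:330]>60
n,l,st,ce=cv2.connectedComponentsWithStats(d.astype(np.uint8))
print([((st[i,:2]+[150,215]).tolist(),st[i,2:].tolist()) for i in range(1,n) if st[i,4]>15])
print([(np.round(d['centre'],1).tolist(),round(d['score'],2)) for d in spot_point('drift_head','scene')][:3])
print(ticket.job_done())"
```

```text
t 26.825 yoke xyz [  0.7   2.  227.2] insertion -110.2 F yoke [-0.8  0.7  0.3] gap 0.009
[([275, 244], [28, 19, 331]), ([281, 260], [6, 5, 17]), ([195, 273], [33, 10, 304])]
[([288.8, 253.9], 0.96), ([368.0, 320.6], 0.77), ([432.4, 212.6], 0.63)]
the job is handed in; nothing more can be done
None
```

The job is handed in at about 27 s, result not shown: the resistor is in the catch tray, and the drift is pushed home with its head on the block (firm at 23 N) and released.

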